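# Load the delivery crate and latch its tailgate

## Robot

A 6-joint arm with a two-finger parallel gripper is mounted at the origin on the work surface. World frame = base frame: x ahead of the robot, y to its left, z up, the work surface at z = 0. Lengths are in m, angles in rad, forces in N, time in s.
With the tool pointing down it reaches from about 0.275 to 1 m from the base axis. Payload 8.4 kg.
Tool frame: the origin (TCP) lies on the front face of the gripper's body, between the roots of the fingers; the fingertips stand 73 mm ahead of it and the grasp point (between the pads) lies 54 mm ahead of it; z points along the fingers, y is the line along which they close (so a half turn about z gives the same grasp; the last joint's range is limited). The gripper opens to 85 mm and grips with 20 to 120 N. Pads are 22 mm wide; open, the fingers measure 114 mm over their backs; the gripper's body (76 mm by 85 mm) begins 54 mm behind the grasp point. The pads swing forward as they close: fully open they stand 13 mm farther back than shut.
Start: joints at [1.127, 0.353, 1.633, -0, 1.155, -0.002], TCP at [0.267, 0.565, 0.304] pointing down, gripper open.
Joint ranges: [-2.63, 2.63], [-0.92, 2.1], [0.06, 2.66], [-1.3, 4.44], [0, 2.69], [-3.02, 3.02]. Speed limits (rad/s): [2.22, 2.22, 2.79, 3.14, 3.14, 3.14].

## Interface

Orientations are given as a 3x3 rotation matrix whose columns are the frame's x, y, z axes.
In Python, from rig import robot, optics gives the robot as it stands.
- The arm moves only by the shell command python3 -m handwheel 'ROWS' [FORCE]. ROWS is JSON, a list of rows, each an object with "offset": the shift along the tool's x, y, z in m, a list of three; "angular": the turn, a rotation vector about the tool's x, y, z in rad, a list of three; "claw": the gripper's target within -1 to 1 (fully open at 1, half-way at 0, shut at -1). In form: [{"offset": [tx, ty, tz], "angular": [rx, ry, rz], "claw": claw}, ...]. A call has 1 to 20 rows; each row shifts and turns the commanded pose from where the row before left it, along the tool's axes as they then stand; what a row does not reach is not made up. A row lasts 1/8 s, in which the tool goes at most 62.5 mm and 10.7 degrees, less where a joint would pass 70% of its speed; a pose out of reach is approached as far as the arm can. A call with a gripper value outside its range is refused whole. The fingers move at their own pace and stop on an object; FORCE is the grip in N (left out, the last holds). Time passes only in rows, so rows that do not move let the fingers close. It gives the time, the measured TCP pose, the force, the opening and the grip force at its end, in the units of the state.
- robot.observe(): the state, without advancing time (a new reading comes with each control period).
- optics.read_camera(name): name is "scene" or "side" or "wrist"; returns (picture, depth): 400x640x3 uint8, blue, green, red; 400x640 float32, m along the optical axis (not along the pixel's ray), 0 where there is no reading.
- optics.calibration(name): a dict with "intrinsics" (3x3 intrinsics, pixels), "R" (3x3) and "t" (3): a world point X has camera coordinates R X + t. Camera axes: x right, y down, z forward; pixel columns grow to the right and rows downward; lengths in m; the calibration is good to about 2 mm. A picture is of the moment at which its call begins: read the wrist's pose just before it. calibration takes no time and is no camera call; for the wrist camera it gives the pose at the moment of the call.
- robot.hand_in(): hands the job in; it is judged then, once.
The state is a dict: "t": time; "qpos": joint angles; "dq": joint speeds; "tau": joint torques, N m; "ee_pos": TCP position; "eef_rot": TCP orientation; "force": force on the tool from outside, world axes, zero at the start; "moment": the same for the moment, N m; "opening": finger opening in m; "gripper_force": force on a finger pad.
Only numpy, scipy, OpenCV 4.12 (cv2) and the standard library are available. Lean on these libraries where they do the work, as an engineer would, in place of code of your own. Each camera call takes 0.05 s, during which the arm holds its last target. There are 200 camera calls.

## Task

Take the metal bicycle hub from the bench and set it down upright on the floor of the delivery crate, without dropping it. Then lift the tailgate's latch bar over its keeper, swing the gate fully shut and let the bar drop all the way into the keeper's notch. Leave the grease jar, the spanner and the mug where they are.

Things in the scene. Friction and masses are not known exactly. Their poses are not given: they have to be found in the camera images.
- crate: Open-topped plywood delivery crate with dark steel frame, fixed to the bench, 340 wide, 220 deep, 220 tall. Origin: middle of its front at bench height, in the plane of the shut gate's outer face; x points into the crate, y to the keeper side (the gate's hinge is at -y), z up. Inner floor at z 20; the open top is clear for x 20 to 198, y -148 to 148 (mm). Posts 40 x 40 stand at both ends of the front.
- front_rail (a point): Middle of the underside of the dark steel rail along the top of the crate's front (crate x -35 to 20, y -170 to 100, z 205 to 220 mm). It overhangs the shut gate's face by 35 mm, above the latch handle, so a tool pointing straight down cannot reach the handle: come from the gate's outer side, tilted about 35 to 45 degrees from vertical. Point: crate x -7.5, y -35, z 205.
- keeper_notch (a point): Middle of the notch floor of the keeper, a steel hook on the front of the post at the gate's free edge: crate x -12, y 150, z 72 mm. The notch is 24 mm front to back; its front wall is an upright lip at crate x -32 to -24, y 133 to 167, its top 24 mm above this point. Axes as the crate.
- load_spot (a point): Middle of the crate's inner floor, on its surface (crate x 110, y 0, z 20 mm). The hub may stand anywhere on the floor that lets the gate shut. Axes as the crate.
- hub_center (a point): Plain aluminium bicycle hub standing on its end on the bench: 80 mm tall, two round flanges of 54 mm diameter (6 mm thick, their middles 25 mm above and below this point), 36 mm barrel between, ends 40 mm; 0.2 to 0.45 kg. The point is its centre, 40 mm above what it stands on; z is its long axis. It stands in front of the crate, at the left or the right.
- gate (a joint): Tailgate of the crate: framed plywood panel 246 wide, 12 thick, from 10 to 200 mm above the bench. Value in rad: 0 shut, growing as the free edge swings out towards the robot (counterclockwise from above); it starts ajar at 0.35 to 0.6, opens to 1.0, and stays where it is left (friction 0.12 N m). If the bar is down, its end strikes the keeper's lip and stops the gate at about 0.08.
- gate_hinge (a point): The gate's upright hinge line at bench height, in the plane of the gate's outer face: crate x 0, y -125, z 0 mm. Axes as the crate.
- bar (a joint): Steel latch bar on the gate's outer face, 260 long, 22 tall, 8 thick, about 0.3 kg. It pivots square to the face, 60 mm from the hinge line and 85 mm above the bench, and runs 235 mm from there, 45 past the gate's free edge. Value in rad: 0 level, down on its stop (also when in the notch); grows as the free end rises, to 0.4. It clears the keeper's lip above 0.12, and falls when let go.
- bar_grip (a point): Grip point of the bar's handle, a bare metal round peg of 18 mm diameter square to the bar, from 18 to 62 mm out from the gate's face. The point is on its axis, 45 mm out from the face, 115 mm from the bar's pivot (175 from the gate's hinge line), 85 above the bench with the bar down. x points into the gate, y to the bar's free end; moves with gate and bar. The peg may turn in the fingers.
- grease: Bystander: grey grease jar with black cap, 60 mm diameter, 70 mm tall, standing on the bench in front of the crate on the side where the hub is not; origin at the middle of its underside.
- spanner: Bystander: steel spanner, 170 mm long, lying on the bench left of the crate; origin under its middle, x along it.
- mug: Bystander: white mug, 80 mm diameter, 90 mm tall, standing on the bench right of the crate; origin at the middle of its underside.
Things that resemble listed ones, but are neither listed nor needed, are in the scene too. Of the things that look like the part that bears hub_center, take the one that is farthest from the robot's base at the start.

How it is judged:
By the outcome, as a careful person would: the job done as asked, in the order asked, and still so for the second after the job is handed in, with the robot touching nothing.
It also fails if it takes over 56 s, if anything falls off the work surface, if the arm or the gripper's body presses on something with over 40 N, if the wrist force passes 120 N, or if a joint passes its speed limit or range.

## Working session

There is one attempt and no reset: what is moved stays moved. The work goes in short steps, Python scripts to look and compute and a shell command to move; the robot and the scene stay as the last step left them, time stands still between calls to the robot, and variables do not carry over. Pictures are saved under pics/ and viewed, at most 11 in all, crops included, and the job is handed in when it is done.

```bash
ls; mkdir -p pics
python3 - <<'E'
from rig import robot, optics
import cv2,numpy as np
s=robot.observe();print(s['t'],s['ee_pos'],np.round(s['eef_rot'],3),s['opening'])
for n in ("scene","side"):
    p,d=optics.read_camera(n);cv2.imwrite(f'pics/{n}0.png',p);np.save(f'pics/{n}0.npy',d)
    c=optics.calibration(n);print(n,c)
E
```

```text
pics
0.0 [0.26707844 0.56465638 0.30318263] [[-0.904  0.428 -0.001]
 [ 0.428  0.904 -0.001]
 [ 0.    -0.001 -1.   ]] 0.08495883594031124
scene {'intrinsics': array([[518.34787423,   0.        , 311.83012734],
       [  0.        , 518.34787423, 197.38899005],
       [  0.        ,   0.        ,   1.        ]]), 'R': array([[-0.57263986,  0.81972823,  0.0113676 ],
       [ 0.67680606,  0.48053215, -0.55769383],
       [-0.46261987, -0.31166405, -0.8299689 ]]), 't': array([ 0.2706199 , -0.26244338,  2.13203154])}
side {'intrinsics': array([[480.687457  ,   0.        , 317.36984545],
       [  0.        , 480.687457  , 194.19351796],
       [  0.        ,   0.        ,   1.        ]]), 'R': array([[-0.9317999 ,  0.36287134, -0.00856317],
       [ 0.29264004,  0.73708119, -0.60915772],
       [-0.21473412, -0.57011904, -0.79300286]]), 't': array([ 0.44456479, -0.05836678,  1.81963888])}
```

View pics/scene0.png

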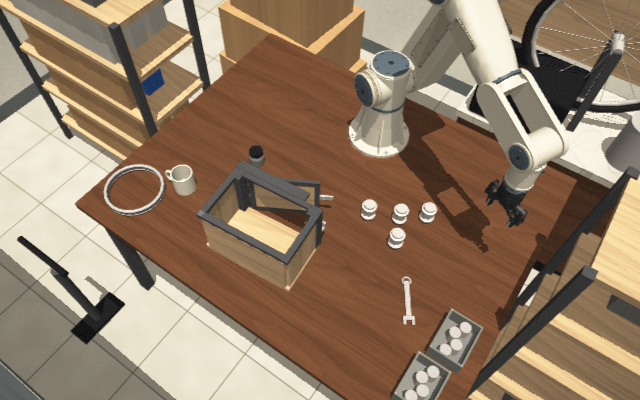

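View pics/side0.png

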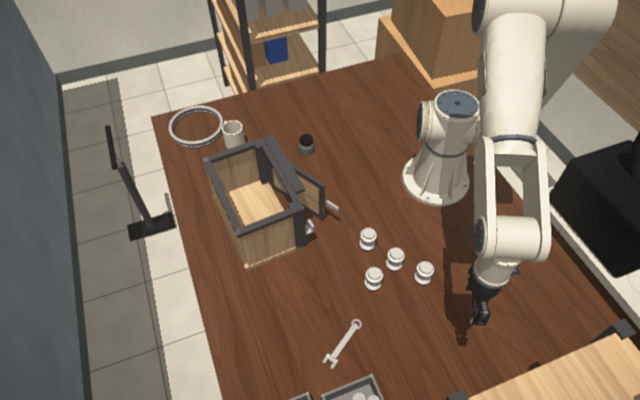

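The scene view shows four hub-like parts at (369,209), (401,213), (428,212) and (397,238). The crate is at (262,225) with its gate ajar near (300,190), the bar end is at (326,198), the jar at (256,155), the mug at (181,180) and the spanner at (408,302). The side view shows the same four hubs at (368,238), (395,259), (425,272) and (374,278).

```bash
cat > h.py <<'E'
import numpy as np,cv2
from rig import robot,optics
def cloud(n,d):
    c=optics.calibration(n);K=c['intrinsics'];v,u=np.indices(d.shape)
    P=np.stack([(u-K[0,2])/K[0,0]*d,(v-K[1,2])/K[1,1]*d,d],-1)
    return (P-c['t'])@c['R']
E
python3 - <<'E'
from h import *
hm=np.full((500,500),-1.)  # x 0.2..1.2, y -.5...5 ; 2mm
for n in('scene','side'):
    d=np.load(f'pics/{n}0.npy');W=cloud(n,d);p=cv2.imread(f'pics/{n}0.png')
    pix={'scene':[(369,209),(401,213),(428,212),(397,238)],'side':[(368,238),(395,259),(374,278),(425,272)]}[n]
    for (u,v) in pix:
        w=W[v-16:v+17,u-16:u+17].reshape(-1,3)
        hh=w[:,2];top=w[(hh>.068)&(hh<.1)]
        m=w[(hh>.02)&(hh<.1)]
        print(n,(u,v),'top z',np.round(np.percentile(top[:,2],90) if len(top) else 0,4),'top mean',np.round(top[:,:2].mean(0),4),'n',len(top),'range',np.round([m[:,:2].min(0),m[:,:2].max(0)],3).tolist(), 'dist',np.hypot(*top[:,:2].mean(0)).round(3))
    # crate top z ~.22
    ok=(W[...,2]>.205)&(W[...,2]<.235)&(d>0)
    q=W[ok];sel=(np.abs(q[:,1]+.0)<.6)&(q[:,0]>.2)&(q[:,0]<1.2)
    r,lab,st,ce=cv2.connectedComponentsWithStats(ok.astype(np.uint8))
    for i in range(1,r):
        if st[i,4]>300:
            Q=W[lab==i];R=cv2.minAreaRect(Q[:,:2].astype(np.float32));print('comp',st[i],R,np.median(Q[:,2]));print(cv2.boxPoints(R).round(3).tolist())
    p2=p.copy()
c=cv2.imread('pics/scene0.png')[140:290,190:450];cv2.imwrite('pics/crop1.png',cv2.resize(c,None,fx=3,fy=3,interpolation=cv2.INTER_CUBIC))
E
```

```text
scene (369, 209) top z 0.084 top mean [0.3684 0.1743] n 130 range [[0.342, 0.146], [0.394, 0.199]] dist 0.408
scene (401, 213) top z 0.0841 top mean [0.3273 0.279 ] n 146 range [[0.289, 0.249], [0.409, 0.317]] dist 0.43
scene (428, 212) top z 0.0846 top mean [0.2561 0.3533] n 134 range [[0.224, 0.327], [0.28, 0.379]] dist 0.436
scene (397, 238) top z 0.0839 top mean [0.4136 0.3139] n 147 range [[0.331, 0.275], [0.439, 0.339]] dist 0.519
comp [ 10   0 109  60 482] ((0.4466025233268738, -1.2940508127212524), (0.03723612800240517, 0.6354708671569824), 2.050910234451294) 0.2201551384507398
[[0.4169999957084656, -0.9769999980926514], [0.4390000104904175, -1.6119999885559082], [0.47699999809265137, -1.6109999418258667], [0.45399999618530273, -0.9760000109672546]]
comp [540  22  65  31 405] ((-0.7377424836158752, 0.460563063621521), (0.26309841871261597, 0.03721527010202408), 87.24510192871094) 0.22035736461353547
[[-0.7630000114440918, 0.33000001311302185], [-0.7250000238418579, 0.328000009059906], [-0.7129999995231628, 0.5910000205039978], [-0.75, 0.5929999947547913]]
comp [ 196  160  127
[... 1349 characters left out ...]
1, 0.11599999666213989], [-0.7490000128746033, 0.11599999666213989]]
comp [ 202  134  103  104 2816] ((0.6621649861335754, -0.06249205768108368), (0.25632935762405396, 0.3468760848045349), 4.753771781921387) 0.2185407423178264
[[0.5199999809265137, 0.10000000149011612], [0.5490000247955322, -0.2460000067949295], [0.8040000200271606, -0.22499999403953552], [0.7760000228881836, 0.12099999934434891]]
comp [566 163  74  86 770] ((-0.294264018535614, 0.4148480296134949), (0.33043697476387024, 0.014974894002079964), 89.74227905273438) 0.21978179863181035
[[-0.3019999861717224, 0.25], [-0.2879999876022339, 0.25], [-0.28600001335144043, 0.5799999833106995], [-0.3009999990463257, 0.5799999833106995]]
```

View pics/crop1.png

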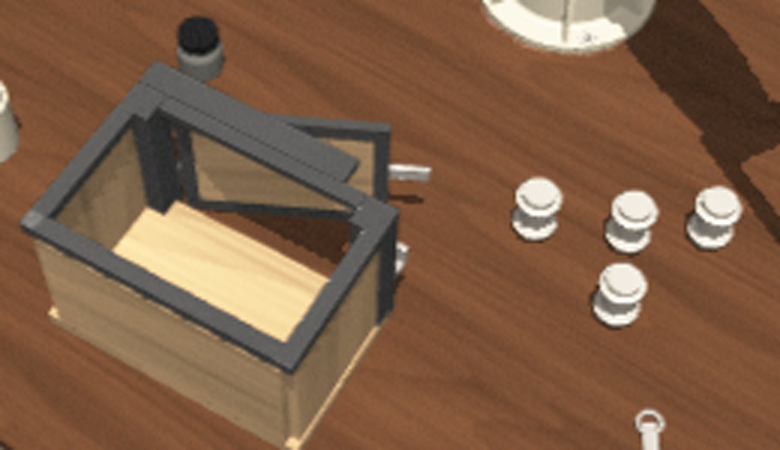

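Four hub lookalikes stand on the bench (scene pixels, distance from base):
- (369,209): 0.41 m
- (401,213): 0.43 m
- (428,212): 0.44 m
- (397,238): 0.52 m

The one at (397,238) is the farthest. I'll confirm it in an enlarged crop, with the trays in view, and fit the crate planes in the same script.

```bash
cat >> h.py <<'E'
from scipy.spatial.transform import Rotation as Ro
def plan(p,R,n,s=None):
    s=s or robot.observe();R0=np.array(s['eef_rot']);p0=np.array(s['ee_pos'])
    rv=Ro.from_matrix(R0.T@R).as_rotvec()/n
    M=sum(R0@Ro.from_rotvec(rv*k).as_matrix() for k in range(n))
    o=np.linalg.solve(M,np.array(p)-p0)
    print('n',n,'offset',o.round(4).tolist(),'ang',rv.round(4).tolist(),'mm/row %.1f deg/row %.2f'%(np.linalg.norm(o)*1e3,np.degrees(np.linalg.norm(rv))))
E
python3 - <<'E'
from h import *
c=cv2.imread('pics/scene0.png')[190:400,350:490];cv2.imwrite('pics/crop2.png',cv2.resize(c,None,fx=2.8,fy=2.8,interpolation=cv2.INTER_CUBIC))
a=.0794
for n in('scene','side'):
    d=np.load(f'pics/{n}0.npy');W=cloud(n,d)
    w=W[(d>0)];w=w[(w[:,2]>.03)&(w[:,2]<.2)]
    for it in range(4):
        ex=np.array([np.cos(a),np.sin(a)]);ey=np.array([-ex[1],ex[0]])
        X=w[:,:2]@ex;Y=w[:,:2]@ey
        b=(abs(X-.785)<.02)&(Y>-.25)&(Y<.04)
        l=(abs(Y-.057)<.02)&(X>.62)&(X<.76)
        cb=np.polyfit(Y[b],X[b],1);cl=np.polyfit(X[l],Y[l],1)
        print(n,'a',a,'back X',np.median(X[b]),b.sum(),'slope',cb[0],'left Y',np.median(Y[l]),l.sum(),cl[0])
        a=a-cb[0]
        if it==2: print('origin',(np.median(X[b])-.22)*ex+(np.median(Y[l])-.17)*ey)
    a=.0794
s=robot.observe();a=.08
R=np.array([[np.sin(a)*0-np.cos(a),-np.sin(a),0],[-np.sin(a),np.cos(a),0],[0,0,-1]])
print(np.linalg.det(R));plan([.37,.31,.30],R,6,s)
E
```

```text
scene a 0.0794 back X 0.7830525079015358 1642 slope -0.005983206062078233 left Y 0.05050648929054265 520 0.0011235921818766143
scene a 0.08538320606207823 back X 0.7824152079622919 1647 slope -0.0038053918334211355 left Y 0.04640440432752847 520 -0.004740798094771458
scene a 0.08918859789549936 back X 0.7820046103864966 1647 slope -0.0017906376691144543 left Y 0.0438043700093288 519 -0.0080753516432319
origin [ 0.57101112 -0.07563607]
scene a 0.09097923556461382 back X 0.7818062557406337 1655 slope -0.0014863823315600468 left Y 0.042547295948234365 519 -0.009865011352931963
side a 0.0794 back X 0.7824480216187442 391 slope -0.01760608609961888 left Y 0.050852412276619796 1221 0.004513830717000707
side a 0.09700608609961887 back X 0.7801365896936223 466 slope -0.02072197483517588 left Y 0.03914362366188933 1000 -0.008017732355472242Traceback (most recent call last):
  File "<stdin>", line 12, in <module>
    raise TypeError("expected non-empty vector for x")
TypeError: expected non-empty vector for x
```

View pics/crop2.png

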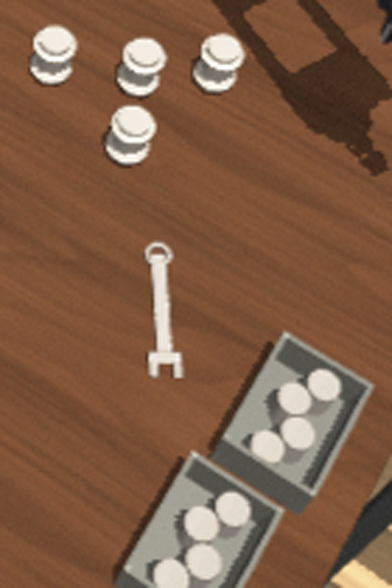

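The target is the lone front hub (crop (130,135), scene (397,238)). It has two flanges and a barrel, stands on the bench, and is the farthest. The tray items are plain discs, so they don't count. Crate origin is about (0.571, -0.075), yaw about 0.08.

Run:
```python
from h import *
a=.08
R=np.array([[-np.cos(a),-np.sin(a),0],[-np.sin(a),np.cos(a),0],[0,0,-1]])
plan([.411,.3155,.24],R,8)
```

```text
n 8 offset [-0.0245, -0.0269, 0.0079] ang [-0.0002, -0.0, -0.0652] mm/row 37.2 deg/row 3.74
```

```bash
python3 -m handwheel '[{"offset":[-0.0245,-0.0269,0.0079],"angular":[0,0,-0.0652],"claw":1},{"offset":[-0.0245,-0.0269,0.0079],"angular":[0,0,-0.0652],"claw":1},{"offset":[-0.0245,-0.0269,0.0079],"angular":[0,0,-0.0652],"claw":1},{"offset":[-0.0245,-0.0269,0.0079],"angular":[0,0,-0.0652],"claw":1},{"offset":[-0.0245,-0.0269,0.0079],"angular":[0,0,-0.0652],"claw":1},{"offset":[-0.0245,-0.0269,0.0079],"angular":[0,0,-0.0652],"claw":1},{"offset":[-0.0245,-0.0269,0.0079],"angular":[0,0,-0.0652],"claw":1},{"offset":[-0.0245,-0.0269,0.0079],"angular":[0,0,-0.0652],"claw":1},{"offset":[0,0,0],"angular":[0,0,0],"claw":1}]' 60
python3 - <<'E'
from h import *
s=robot.observe()
p,d=optics.read_camera('wrist');cv2.imwrite('pics/w1.png',p);np.save('pics/w1.npy',d)
W=cloud('wrist',d);c=optics.calibration('wrist');print('cam',-c['R'].T@c['t'])
q=W[(d>0)&(W[...,2]>.07)&(W[...,2]<.09)]
q=q[np.hypot(q[:,0]-.411,q[:,1]-.3155)<.045]
r=cv2.minEnclosingCircle(q[:,:2].astype(np.float32));print(len(q),q.mean(0),r, np.median(q[:,2]))
print('table z',np.median(W[(d>0)&(abs(W[...,2])<.02)][:,2]))
E
```

```text
t: 1.23
ee_pos: [0.4123, 0.3143, 0.2399]
eef_rot: [[-0.997, -0.077, -0.001], [-0.077, 0.997, -0.001], [0.001, -0.001, -1.0]]
force: [-0.4, 0.1, 1.0]
opening: 0.0853
gripper_force: 0.0
cam [0.33098494 0.30848847 0.31081275]
3033 [0.40478327 0.31156382 0.07883814] ((0.40713900327682495, 0.3117901384830475), 0.02575640194118023) 0.0805341045689134
table z 0.0008088236318859587
```

View pics/w1.png

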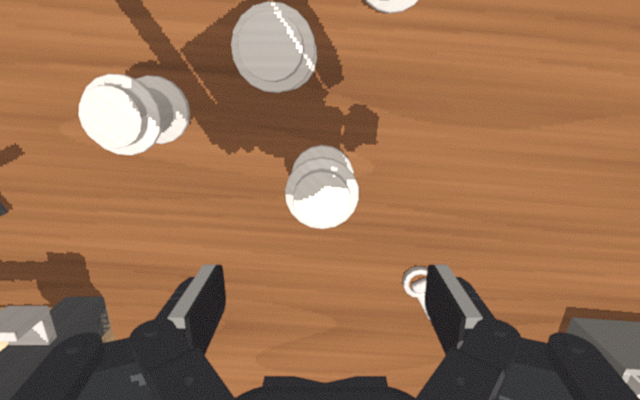

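The wrist picture shows the target hub at (322,190), midway between the finger pads at (205,300) and (445,300). Other hubs are at (270,45), (120,113) and (390,0). I'll refine the target centre.

Run:
```python
from h import *
d=np.load('pics/w1.npy');W=cloud('wrist',d)
from scipy.optimize import least_squares
for lo,hi in((.078,.083),(.064,.071),(.012,.02)):
    q=W[(d>0)&(W[...,2]>lo)&(W[...,2]<hi)];q=q[np.hypot(q[:,0]-.409,q[:,1]-.313)<.04]
    h=cv2.convexHull(q[:,:2].astype(np.float32))[:,0]
    f=least_squares(lambda v:np.hypot(h[:,0]-v[0],h[:,1]-v[1])-v[2],[.409,.313,.025],loss='soft_l1',f_scale=.001)
    print(lo,len(q),f.x,q.min(0),q.max(0))
s=robot.observe();print(s['ee_pos'],s['t'])
```

```text
0.078 2420 [0.40729462 0.31168963 0.01974577] [0.38771453 0.2920031  0.07815366] [0.42684492 0.3313835  0.08294719]
0.064 1438 [0.40741744 0.3116425  0.02675254] [0.38065988 0.28513068 0.06425108] [0.43417664 0.33836185 0.07099593]
0.012 228 [0.40696937 0.31167406 0.02637571] [0.38078898 0.28555891 0.01291026] [0.40425117 0.33728008 0.01999819]
[0.41174428 0.31516531 0.24025258] 1.275
```

Both the end cap and the flanges fit at (0.4074, 0.3117), so I'm descending and gripping the barrel.

```bash
python3 -m handwheel '[{"offset":[0.0023,-0.0016,0.03],"angular":[0,0,0],"claw":1},{"offset":[0.0023,-0.0016,0.03],"angular":[0,0,0],"claw":1},{"offset":[0,0,0.03],"angular":[0,0,0],"claw":1},{"offset":[0,0,0.025],"angular":[0,0,0],"claw":1},{"offset":[0,0,0.02],"angular":[0,0,0],"claw":1},{"offset":[0,0,0.014],"angular":[0,0,0],"claw":1},{"offset":[0,0,0],"angular":[0,0,0],"claw":-1},{"offset":[0,0,0],"angular":[0,0,0],"claw":-1},{"offset":[0,0,0],"angular":[0,0,0],"claw":-1},{"offset":[0,0,0],"angular":[0,0,0],"claw":-1},{"offset":[0,0,0],"angular":[0,0,0],"claw":-1},{"offset":[0,0,0],"angular":[0,0,0],"claw":-1}]' 60
```

```text
t: 2.78
ee_pos: [0.4077, 0.3127, 0.0925]
eef_rot: [[-0.997, -0.08, 0.001], [-0.08, 0.997, 0.001], [-0.001, 0.001, -1.0]]
force: [-1.0, -0.1, 6.7]
opening: 0.0485
gripper_force: 60.4
```

```bash
python3 -m handwheel '[{"offset":[0,0,0],"angular":[0,0,0],"claw":-1},{"offset":[0,0,0],"angular":[0,0,0],"claw":-1}]'
python3 - <<'E'
from h import *
p,d=optics.read_camera('wrist');s,_=optics.read_camera('side')
s=cv2.resize(s[200:340,300:460],None,fx=2.75,fy=2.857,interpolation=cv2.INTER_CUBIC)
cv2.imwrite('pics/w2.png',cv2.resize(np.hstack([p[:,120:520],s]),(800,380)))
np.save('pics/w2.npy',d);print(robot.observe()['opening'],robot.observe()['force'])
E
```

```text
t: 3.02
ee_pos: [0.4077, 0.3127, 0.0925]
eef_rot: [[-0.997, -0.079, 0.001], [-0.079, 0.997, 0.001], [-0.001, 0.001, -1.0]]
force: [-1.7, -0.1, 7.1]
opening: 0.0487
gripper_force: 60.4
0.048503338241928665 [-0.50265797 -0.79473608  6.86382978]
```

View pics/w2.png

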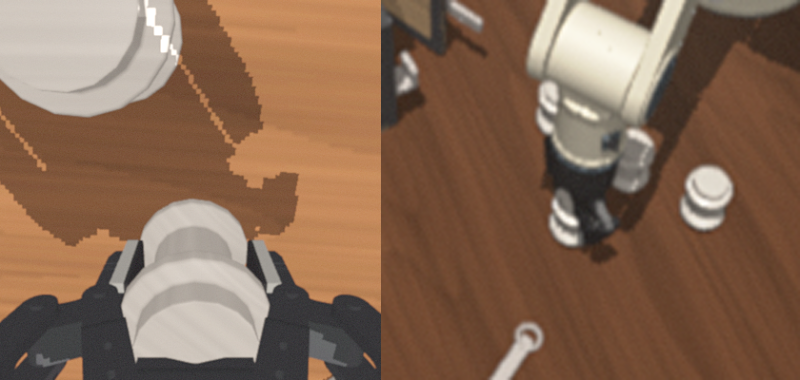

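The fingers stopped at 48.5 mm, while the barrel is 36 mm. The knuckles are jamming on the upper flange at picture (195,290). I'll reopen, rise about 15 mm and grip the 54 mm upper flange squarely with the pads, which leaves the centre of mass below the grip.

```bash
python3 -m handwheel '[{"offset":[0,0,0],"angular":[0,0,0],"claw":1},{"offset":[0,0,0],"angular":[0,0,0],"claw":1},{"offset":[0,0,0],"angular":[0,0,0],"claw":1},{"offset":[0,0,-0.008],"angular":[0,0,0],"claw":1},{"offset":[0,-0.001,-0.008],"angular":[0,0,0],"claw":1},{"offset":[0,0,0],"angular":[0,0,0],"claw":-1},{"offset":[0,0,0],"angular":[0,0,0],"claw":-1},{"offset":[0,0,0],"angular":[0,0,0],"claw":-1},{"offset":[0,0,0],"angular":[0,0,0],"claw":-1},{"offset":[0,0,0],"angular":[0,0,0],"claw":-1}]' 70
```

```text
t: 4.38
ee_pos: [0.4074, 0.3114, 0.1083]
eef_rot: [[-0.997, -0.08, 0.0], [-0.08, 0.997, 0.0], [-0.0, 0.0, -1.0]]
force: [-1.2, -2.2, 11.9]
opening: 0.0514
gripper_force: 70.5
```

```bash
python3 -m handwheel '[{"offset":[0,0,-0.01],"angular":[0,0,0],"claw":-1},{"offset":[0,0,-0.02],"angular":[0,0,0],"claw":-1},{"offset":[0,0,-0.03],"angular":[0,0,0],"claw":-1},{"offset":[0,0,0],"angular":[0,0,0],"claw":-1}]'
python3 - <<'E'
from h import *
s0=robot.observe();p,d=optics.read_camera('wrist');s,_=optics.read_camera('side')
s=cv2.resize(s[180:320,300:460],None,fx=2.75,fy=2.857,interpolation=cv2.INTER_CUBIC)
cv2.imwrite('pics/w3.png',cv2.resize(np.hstack([p[:,120:520],s]),(800,380)))
print(s0['force'],s0['opening'],s0['ee_pos'])
W=cloud('wrist',d);T=(W-s0['ee_pos'])@np.array(s0['eef_rot'])
q=T[(d>0)&(abs(T[...,0])<.04)&(abs(T[...,1])<.022)&(T[...,2]>.02)&(T[...,2]<.13)]
for z in np.arange(.02,.13,.01):
    m=q[(q[:,2]>=z)&(q[:,2]<z+.01)]
    if len(m): print(round(z,3),len(m),m.min(0).round(4)[:2],m.max(0).round(4)[:2])
E
```

```text
t: 4.88
ee_pos: [0.4081, 0.312, 0.1693]
eef_rot: [[-0.997, -0.08, 0.003], [-0.08, 0.997, 0.002], [-0.003, 0.002, -1.0]]
force: [0.9, -0.8, -3.0]
opening: 0.0511
gripper_force: 73.6
[ 0.85277499 -0.7856667  -3.04389407] 0.051148483722232754 [0.40812929 0.31204945 0.16933752]
0.02 3917 [-0.0184 -0.021 ] [0.0208 0.0179]
0.03 6537 [-0.0193 -0.0219] [0.0266 0.0211]
0.04 3580 [-0.0145 -0.022 ] [0.0283 0.022 ]
0.06 133 [ 0.0158 -0.0109] [0.0191 0.0074]
0.07 540 [ 0.0084 -0.0178] [0.0191 0.0141]
0.08 1900 [-0.0009 -0.022 ] [0.0266 0.0219]
0.09 977 [ 0.0001 -0.0217] [0.0282 0.0219]
```

View pics/w3.png

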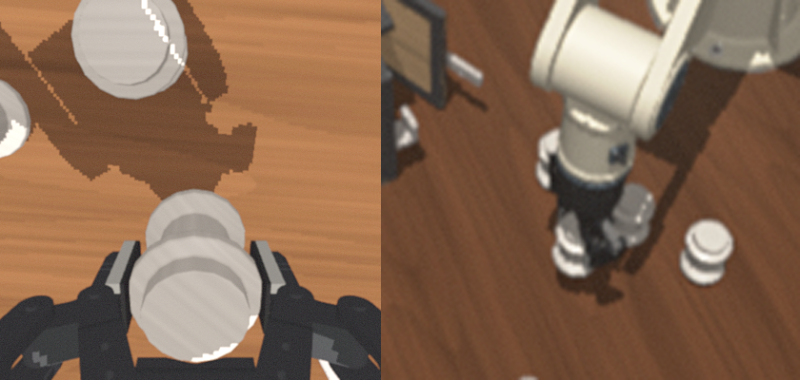

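The hub is held upright: both flanges line up, and the tool reads 3 N of load. Next I'll carry it up and over the crate.

Run:
```python
from h import *
a=.08
R=np.array([[-np.cos(a),-np.sin(a),0],[-np.sin(a),np.cos(a),0],[0,0,-1]])
s=robot.observe();s['ee_pos']=np.array(s['ee_pos'])+[0,0,.16]
plan([.6804,-.0657,.39],R,12,s)
```

```text
n 12 offset [-0.0202, -0.0331, -0.0052] ang [-0.0, -0.0, -0.0] mm/row 39.2 deg/row 0.00
```

```bash
python3 -m handwheel '[{"offset":[0,0,-0.03],"angular":[0,0,0],"claw":-1},{"offset":[0,0,-0.05],"angular":[0,0,0],"claw":-1},{"offset":[0,0,-0.05],"angular":[0,0,0],"claw":-1},{"offset":[0,0,-0.03],"angular":[0,0,0],"claw":-1},{"offset":[-0.012,-0.02,-0.005],"angular":[0,0,0],"claw":-1},{"offset":[-0.0202,-0.033,-0.005],"angular":[0,0,0],"claw":-1},{"offset":[-0.0202,-0.033,-0.005],"angular":[0,0,0],"claw":-1},{"offset":[-0.0202,-0.033,-0.005],"angular":[0,0,0],"claw":-1},{"offset":[-0.0202,-0.033,-0.005],"angular":[0,0,0],"claw":-1},{"offset":[-0.0202,-0.033,-0.005],"angular":[0,0,0],"claw":-1},{"offset":[-0.0202,-0.033,-0.005],"angular":[0,0,0],"claw":-1},{"offset":[-0.0202,-0.033,-0.005],"angular":[0,0,0],"claw":-1},{"offset":[-0.0202,-0.033,-0.005],"angular":[0,0,0],"claw":-1},{"offset":[-0.0202,-0.033,-0.005],"angular":[0,0,0],"claw":-1},{"offset":[-0.0202,-0.033,-0.005],"angular":[0,0,0],"claw":-1},{"offset":[-0.0202,-0.033,-0.005],"angular":[0,0,0],"claw":-1},{"offset":[-0.0082,-0.0131,0],"angular":[0,0,0],"claw":-1},{"offset":[0,0,0],"angular":[0,0,0],"claw":-1}]'
python3 - <<'E'
from h import *
s0=robot.observe();p,d=optics.read_camera('wrist');cv2.imwrite('pics/w4.png',p);np.save('pics/w4.npy',cloud('wrist',d))
print(s0['ee_pos'],s0['force'],s0['opening'])
W=cloud('wrist',d)[d>0]
a=.08;ex=np.array([np.cos(a),np.sin(a)]);ey=np.array([-ex[1],ex[0]]);o=np.array([.5707,-.0745])
C=np.c_[(W[:,:2]-o)@ex,(W[:,:2]-o)@ey,W[:,2]]
t=C[(C[:,2]>.212)&(C[:,2]<.228)&(abs(C[:,0]-.09)<.2)&(abs(C[:,1])<.2)]
print('top z',np.median(t[:,2]),'ext',np.percentile(t,[.5,99.5],axis=0))
# front rail outer edge (x=-.035) and inner edges: per-y min x
for y in np.arange(-.16,.16,.02):
    m=t[abs(t[:,1]-y)<.004]
    if len(m)>5:
        f=m[m[:,0]<.1][:,0];b=m[m[:,0]>.15][:,0]
        print(round(y,2),'front',np.round([f.min(),f.max()],4) if len(f) else None,'back',np.round([b.min(),b.max()],4) if len(b) else None)
for x in (.05,.08,.11,.14):
    m=t[abs(t[:,0]-x)<.004][:,1];l=m[m>0];r=m[m<0]
    print(x,'yL',np.round([l.min(),l.max()],4) if len(l) else None,'yR',np.round([r.min(),r.max()],4) if len(r) else None)
fl=C[(C[:,0]>.03)&(C[:,0]<.19)&(abs(C[:,1])<.13)&(C[:,2]<.05)];print('floor',len(fl),np.median(fl[:,2]))
E
```

```text
t: 7.22
ee_pos: [0.6803, -0.0646, 0.3856]
eef_rot: [[-0.997, -0.079, -0.003], [-0.079, 0.997, 0.001], [0.003, 0.001, -1.0]]
force: [-0.4, 0.2, -1.7]
opening: 0.0511
gripper_force: 74.2
[ 0.68033003 -0.06455626  0.38561398] [-0.40665066  0.2187855  -1.73716446] 0.05109651048971941
top z 0.2207617606979583 ext [[-0.01941006 -0.1662857   0.21254153]
 [ 0.20925379  0.17077088  0.22268938]]
-0.16 front [-0.0201  0.0999] back [0.15   0.2186]
-0.14 front [-0.0199  0.0388] back [0.1965 0.2034]
-0.12 front [-0.02    0.0192] back [0.1963 0.2083]
-0.1 front [-0.0199  0.0192] back [0.1964 0.2053]
-0.08 front [-0.02    0.0192] back None
-0.06 front [-0.0198  0.0192] back None
-0.04 front [-0.0196  0.0191] back None
-0.02 front [-0.0199  0.0191] back None
-0.0 front [-0.0196  0.0191] back None
0.02 front [-0.0196  0.0189] back None
0.04 front [-0.0196  0.0189] back None
0.06 front [-0.0197  0.0189] back None
0.08 front [-0.0195  0.0189] back None
0.1 front [-0.0197  0.0189] back [0.1953 0.2049]
0.12 front [-0.0008  0.0188] back [0.196  0.2093]
0.14 front [-0.0007  0.0388] back [0.1958 0.2027]
0.05 yL [0.1491 0.1724] yR [-0.1677 -0.1447]
0.08 yL [0.1493 0.1724] yR [-0.1671 -0.1448]
0.11 yL [0.1493 0.1724] yR [-0.1679 -0.1447]
0.14 yL [0.1496 0.1718] yR [-0.1672 -0.1448]
floor 25454 0.02091523069484006
```

View pics/w4.png

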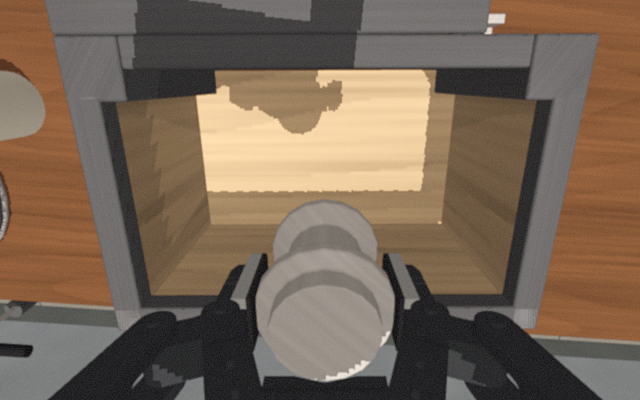

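The wrist picture shows the crate squarely below. The front rail spans (130–530, 50), the free floor spans (210–430, 70–220), and the hub at (325,290) is still upright. The corrected crate origin is (0.5695, -0.0723), yaw 0.08, floor z 0.020.

```bash
python3 -m handwheel '[{"offset":[0,0,0.02],"angular":[0,0,0],"claw":-1},{"offset":[0,0,0.035],"angular":[0,0,0],"claw":-1},{"offset":[0,0,0.035],"angular":[0,0,0],"claw":-1},{"offset":[0,0,0.035],"angular":[0,0,0],"claw":-1},{"offset":[0,0,0.035],"angular":[0,0,0],"claw":-1},{"offset":[0,0,0.035],"angular":[0,0,0],"claw":-1},{"offset":[0,0,0.03],"angular":[0,0,0],"claw":-1},{"offset":[0,0,0.015],"angular":[0,0,0],"claw":-1},{"offset":[0,0,0],"angular":[0,0,0],"claw":-1},{"offset":[0,0,0],"angular":[0,0,0],"claw":-1}]'
```

```text
t: 8.52
ee_pos: [0.6811, -0.064, 0.1488]
eef_rot: [[-0.997, -0.08, 0.002], [-0.08, 0.997, -0.0], [-0.002, -0.0, -1.0]]
force: [0.1, -0.6, -2.7]
opening: 0.0509
gripper_force: 74.2
```

```bash
python3 -m handwheel '[{"offset":[0,0,0.008],"angular":[0,0,0],"claw":-1},{"offset":[0,0,0.006],"angular":[0,0,0],"claw":-1},{"offset":[0,0,0.003],"angular":[0,0,0],"claw":-1},{"offset":[0,0,0.001],"angular":[0,0,0],"claw":-1},{"offset":[0,0,0],"angular":[0,0,0],"claw":-1}]'
```

```text
t: 9.15
ee_pos: [0.6805, -0.0641, 0.1297]
eef_rot: [[-0.997, -0.08, -0.0], [-0.08, 0.997, 0.0], [0.0, 0.0, -1.0]]
force: [-0.0, 0.1, -3.8]
opening: 0.0511
gripper_force: 74.2
```

```bash
python3 -m handwheel '[{"offset":[0,0,0.001],"angular":[0,0,0],"claw":-1},{"offset":[0,0,0],"angular":[0,0,0],"claw":-1}]';python3 -m handwheel '[{"offset":[0,0,0.001],"angular":[0,0,0],"claw":-1},{"offset":[0,0,0],"angular":[0,0,0],"claw":-1}]'
```

```text
t: 9.4
ee_pos: [0.6805, -0.0641, 0.1287]
eef_rot: [[-0.997, -0.08, 0.0], [-0.08, 0.997, -0.0], [-0.0, -0.0, -1.0]]
force: [0.5, -0.2, -3.5]
opening: 0.0511
gripper_force: 74.2
t: 9.65
ee_pos: [0.6808, -0.0641, 0.1284]
eef_rot: [[-0.997, -0.08, 0.001], [-0.08, 0.997, -0.0], [-0.001, -0.0, -1.0]]
force: [-1.4, 0.4, 4.4]
opening: 0.0514
gripper_force: 74.7
```

The floor has taken the load, so I'm releasing and rising.

```bash
python3 -m handwheel '[{"offset":[0,0,0],"angular":[0,0,0],"claw":0.6},{"offset":[0,0,0],"angular":[0,0,0],"claw":1},{"offset":[0,0,0],"angular":[0,0,0],"claw":1},{"offset":[0,0,0],"angular":[0,0,0],"claw":1},{"offset":[0,0,-0.01],"angular":[0,0,0],"claw":1},{"offset":[0,0,-0.03],"angular":[0,0,0],"claw":1},{"offset":[0,0,-0.05],"angular":[0,0,0],"claw":1},{"offset":[0,0,-0.06],"angular":[0,0,0],"claw":1},{"offset":[0,0,-0.06],"angular":[0,0,0],"claw":1},{"offset":[0,0,-0.05],"angular":[0,0,0],"claw":1},{"offset":[0,0,-0.02],"angular":[0,0,0],"claw":1}]'
python3 - <<'E'
from h import *
s0=robot.observe();p,d=optics.read_camera('wrist');cv2.imwrite('pics/w5.png',p)
W=cloud('wrist',d)[d>0]
a=.08;ex=np.array([np.cos(a),np.sin(a)]);ey=np.array([-ex[1],ex[0]]);o=np.array([.5695,-.0723])
C=np.c_[(W[:,:2]-o)@ex,(W[:,:2]-o)@ey,W[:,2]]
q=C[(np.hypot(C[:,0]-.11,C[:,1])<.05)&(C[:,2]>.03)&(C[:,2]<.12)]
for z in (.098,.1): 
    m=q[abs(q[:,2]-z)<.003];print(z,len(m),m.min(0),m.max(0))
print(s0['ee_pos'],s0['force'])
# gate & bar: fit from scene+wrist: inner gate
d0=np.load('pics/scene0.npy');
for n in('scene','side'):
    V=cloud(n,np.load(f'pics/{n}0.npy'))[np.load(f'pics/{n}0.npy')>0]
    G=np.c_[(V[:,:2]-o)@ex,(V[:,:2]-o)@ey,V[:,2]]
    m=G[(G[:,0]<-.045)&(G[:,0]>-.2)&(G[:,1]>-.1)&(G[:,1]<.2)&(G[:,2]>.19)&(G[:,2]<.206)]
    print(n,'gate top',len(m)); 
    if len(m)>5:
        c=np.polyfit(m[:,1],m[:,0],1);print('angle',np.arctan(-c[0]),'ang from hinge',np.percentile(np.arctan2(-m[:,0],m[:,1]+.125),[5,50,95]))
    b=G[(G[:,0]<-.07)&(G[:,0]>-.25)&(G[:,1]>.06)&(G[:,1]<.2)&(G[:,2]>.05)&(G[:,2]<.13)]
    print('bar end',len(b),b.min(0) if len(b) else '',b.max(0) if len(b) else '')
E
```

```text
t: 11.02
ee_pos: [0.6811, -0.0642, 0.4124]
eef_rot: [[-0.997, -0.08, 0.006], [-0.08, 0.997, -0.001], [-0.006, -0.001, -1.0]]
force: [0.5, 0.1, -0.6]
opening: 0.0852
gripper_force: 0.0
0.098 340 [ 0.0926616  -0.0205403   0.09519447] [0.13181886 0.01754082 0.10099588]
0.1 968 [ 0.09280988 -0.0205403   0.09703189] [0.13181886 0.01754082 0.10299129]
[ 0.68107644 -0.06418568  0.41235701] [ 0.46297079  0.14917912 -0.6129847 ]
scene gate top 166
angle 0.40638766557008077 ang from hinge [0.34932202 0.3868181  0.4350837 ]
bar end 175 [-0.14105651  0.06179079  0.05633481] [-0.07174587  0.1383333   0.12827026]
side gate top 163
angle 0.41892949203070873 ang from hinge [0.34980886 0.39218818 0.43568341]
bar end 259 [-0.13982617  0.060126    0.05045141] [-0.07116036  0.13831988  0.12965139]
```

The hub is standing upright at crate (112, -2) mm with its top at z 0.100. The gate is at about 0.41 rad. Next I'll plan the tilted approach to the peg.

```bash
cat >> h.py <<'E'
A=.08;EX=np.array([np.cos(A),np.sin(A),0]);EY=np.array([-EX[1],EX[0],0]);EZ=np.array([0,0,1.]);O=np.array([.5695,-.0723,0])
def grip(g,b=0,T=.65,back=.052,up=0,out=.045):
    u=-np.sin(g)*EX+np.cos(g)*EY;n=-np.cos(g)*EX-np.sin(g)*EY
    P=O-.125*EY+(.06+.115*np.cos(b))*u+out*n+(.085+.115*np.sin(b))*EZ
    z=-np.cos(T)*EZ-np.sin(T)*n;R=np.c_[np.cross(u,z),u,z]
    return P-back*z+up*EZ,R
E
python3 - <<'E'
from h import *
print(robot.observe()['qpos'])
p,R=grip(.415,up=.20);print(p,R.round(3))
plan(p,R,12)
E
```

```text
[-9.61705032e-02  3.69232841e-01  1.36982231e+00  8.23173710e-06
  1.39594996e+00 -1.74680323e+00]
[ 0.42906786 -0.07923121  0.32639636] [[-0.701 -0.475  0.533]
 [-0.378  0.88   0.287]
 [-0.605  0.    -0.796]]
n 12 offset [0.0224, 0.0041, 0.0009] ang [-0.0114, -0.0529, -0.0333] mm/row 22.7 deg/row 3.64
```

```bash
python3 -m handwheel '[{"offset":[0.0224,0.0041,0.0009],"angular":[-0.0114,-0.0529,-0.0333],"claw":1},{"offset":[0.0224,0.0041,0.0009],"angular":[-0.0114,-0.0529,-0.0333],"claw":1},{"offset":[0.0224,0.0041,0.0009],"angular":[-0.0114,-0.0529,-0.0333],"claw":1},{"offset":[0.0224,0.0041,0.0009],"angular":[-0.0114,-0.0529,-0.0333],"claw":1},{"offset":[0.0224,0.0041,0.0009],"angular":[-0.0114,-0.0529,-0.0333],"claw":1},{"offset":[0.0224,0.0041,0.0009],"angular":[-0.0114,-0.0529,-0.0333],"claw":1},{"offset":[0.0224,0.0041,0.0009],"angular":[-0.0114,-0.0529,-0.0333],"claw":1},{"offset":[0.0224,0.0041,0.0009],"angular":[-0.0114,-0.0529,-0.0333],"claw":1},{"offset":[0.0224,0.0041,0.0009],"angular":[-0.0114,-0.0529,-0.0333],"claw":1},{"offset":[0.0224,0.0041,0.0009],"angular":[-0.0114,-0.0529,-0.0333],"claw":1},{"offset":[0.0224,0.0041,0.0009],"angular":[-0.0114,-0.0529,-0.0333],"claw":1},{"offset":[0.0224,0.0041,0.0009],"angular":[-0.0114,-0.0529,-0.0333],"claw":1},{"offset":[0,0,0],"angular":[0,0,0],"claw":1},{"offset":[0,0,0],"angular":[0,0,0],"claw":1}]'
python3 - <<'E'
from h import *
s0=robot.observe();p,d=optics.read_camera('wrist');cv2.imwrite('pics/w6.png',p)
print(s0['qpos'].round(3) if hasattr(s0['qpos'],'round') else s0['qpos'],s0['ee_pos'])
V=cloud('wrist',d);V=V[d>0]-O;G=np.c_[V@EX,V@EY,V@EZ];np.save('pics/w6c.npy',G)
g=.415
for it in range(4):
    u=np.array([-np.sin(g),np.cos(g)]);n=np.array([-np.cos(g),-np.sin(g)]);q=G[:,:2]-[0,-.125]
    L=np.c_[q@u,q@n,G[:,2]]
    f=L[(abs(L[:,1])<.012)&(L[:,0]>.03)&(L[:,0]<.23)&(L[:,2]>.11)&(L[:,2]<.19)]
    c=np.polyfit(f[:,0],f[:,1],1);print('g',g,len(f),'face off',np.median(f[:,1]),'slope',c);g=g+c[0]
k=L[(L[:,1]>.022)&(L[:,1]<.07)&(L[:,0]>.12)&(L[:,0]<.23)&(L[:,2]>.06)&(L[:,2]<.13)]
print('peg',len(k),k.min(0),k.max(0),np.median(k,0))
t=k[k[:,2]>np.percentile(k[:,2],85)];print('peg top',t.mean(0))
E
```

```text
t: 12.82
ee_pos: [0.4308, -0.0717, 0.3299]
eef_rot: [[-0.715, -0.468, 0.519], [-0.378, 0.884, 0.276], [-0.588, 0.002, -0.809]]
force: [0.8, 0.4, 0.2]
opening: 0.0854
gripper_force: 0.0
[-0.471 -0.113  2.238  0.756  0.778 -3.017] [ 0.43083983 -0.0717255   0.32993759]
g 0.415 20569 face off 0.0020143380089562217 slope [ 0.02413703 -0.00115069]
g 0.4391370308427202 20558 face off -0.0012850939265514343 slope [-1.90020802e-05 -1.14904680e-03]
g 0.4391180287625482 20558 face off -0.0012826283187548787 slope [-3.02453733e-09 -1.14904640e-03]
g 0.43911802573801084 20558 face off -0.001282627969145704 slope [-4.81417183e-13 -1.14904640e-03]
peg 1336 [0.16231383 0.02200534 0.08508146] [0.18512621 0.06226578 0.09950424] [0.17386017 0.04404081 0.09377551]
peg top [0.1735555  0.05520321 0.09661517]
```

View pics/w6.png

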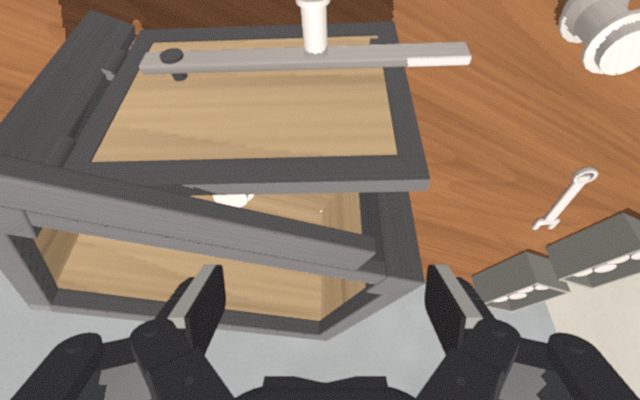

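The wrist picture shows the gate panel (90–430, 30–185), with the peg at (315,25) and the bar end at (468,55). Joint 6 has run up to its limit, so I'll take the equivalent half-turned grasp. Measured gate angle is 0.44 and the peg is at the expected place.

```bash
sed -i 's/R=np.c_\[np.cross(u,z),u,z\]/R=np.c_[np.cross(-u,z),-u,z]/' h.py
python3 - <<'E'
from h import *
p,R=grip(.44,up=.16,T=.68);print(p);s=robot.observe()
Rf=np.array(s['eef_rot'])@Ro.from_euler('z',3.0).as_matrix()
plan(s['ee_pos'],Rf,17)
s['eef_rot']=Rf;plan(p,R,3,s)
E
```

```text
[ 0.42510816 -0.08363807  0.28543378]
n 17 offset [0.0, 0.0, -0.0] ang [0.0, 0.0, 0.1765] mm/row 0.0 deg/row 10.11
n 3 offset [-0.0121, 0.0015, 0.0097] ang [0.005, 0.0176, 0.0383] mm/row 15.6 deg/row 2.43
```

```bash
python3 -m handwheel '[{"offset":[0,0,0],"angular":[0,0,0.1765],"claw":1},{"offset":[0,0,0],"angular":[0,0,0.1765],"claw":1},{"offset":[0,0,0],"angular":[0,0,0.1765],"claw":1},{"offset":[0,0,0],"angular":[0,0,0.1765],"claw":1},{"offset":[0,0,0],"angular":[0,0,0.1765],"claw":1},{"offset":[0,0,0],"angular":[0,0,0.1765],"claw":1},{"offset":[0,0,0],"angular":[0,0,0.1765],"claw":1},{"offset":[0,0,0],"angular":[0,0,0.1765],"claw":1},{"offset":[0,0,0],"angular":[0,0,0.1765],"claw":1},{"offset":[0,0,0],"angular":[0,0,0.1765],"claw":1},{"offset":[0,0,0],"angular":[0,0,0.1765],"claw":1},{"offset":[0,0,0],"angular":[0,0,0.1765],"claw":1},{"offset":[0,0,0],"angular":[0,0,0.1765],"claw":1},{"offset":[0,0,0],"angular":[0,0,0.1765],"claw":1},{"offset":[0,0,0],"angular":[0,0,0.1765],"claw":1},{"offset":[0,0,0],"angular":[0,0,0.1765],"claw":1},{"offset":[0,0,0],"angular":[0,0,0.1765],"claw":1},{"offset":[0,0,0],"angular":[0,0,0],"claw":1}]'
python3 - <<'E'
from h import *
print(robot.observe()['qpos'])
p,R=grip(.44,up=.13,T=.68);plan(p,R,6)
E
```

```text
t: 15.12
ee_pos: [0.4311, -0.0714, 0.3303]
eef_rot: [[0.642, 0.565, 0.519], [0.499, -0.821, 0.277], [0.583, 0.081, -0.809]]
force: [1.1, 0.4, -0.2]
opening: 0.0855
gripper_force: 0.0
[-0.47025791 -0.11298278  2.23772277  0.75671788  0.77809306 -0.01762626]
n 6 offset [-0.0091, 0.0006, 0.0088] ang [0.0025, 0.0087, 0.0192] mm/row 12.7 deg/row 1.22
```

```bash
python3 -m handwheel '[{"offset":[-0.0091,0.0006,0.0088],"angular":[0.0025,0.0087,0.0192],"claw":1},{"offset":[-0.0091,0.0006,0.0088],"angular":[0.0025,0.0087,0.0192],"claw":1},{"offset":[-0.0091,0.0006,0.0088],"angular":[0.0025,0.0087,0.0192],"claw":1},{"offset":[-0.0091,0.0006,0.0088],"angular":[0.0025,0.0087,0.0192],"claw":1},{"offset":[-0.0091,0.0006,0.0088],"angular":[0.0025,0.0087,0.0192],"claw":1},{"offset":[-0.0091,0.0006,0.0088],"angular":[0.0025,0.0087,0.0192],"claw":1},{"offset":[0,0,0],"angular":[0,0,0],"claw":1}]'
python3 - <<'E'
from h import *
s=robot.observe();print(s['qpos']);p,R=grip(.44,up=.0,T=.68);print(p,R.round(3).tolist());plan(p,R,7)
E
```

```text
t: 16.0
ee_pos: [0.4243, -0.0836, 0.2545]
eef_rot: [[0.676, 0.497, 0.544], [0.386, -0.868, 0.313], [0.628, -0.001, -0.778]]
force: [0.9, 0.4, 0.2]
opening: 0.0853
gripper_force: 0.0
[-0.54961823  0.04210281  2.33374444  1.04111401  0.69299621 -0.3073854 ]
[ 0.42510816 -0.08363807  0.12543378] [[0.675, 0.497, 0.546], [0.386, -0.868, 0.312], [0.629, -0.0, -0.778]]
n 7 offset [-0.0115, 0.0001, 0.0144] ang [-0.0002, 0.0002, -0.0] mm/row 18.4 deg/row 0.01
```

```bash
python3 -m handwheel '[{"offset":[-0.0115,0,0.0144],"angular":[0,0,0],"claw":1},{"offset":[-0.0115,0,0.0144],"angular":[0,0,0],"claw":1},{"offset":[-0.0115,0,0.0144],"angular":[0,0,0],"claw":1},{"offset":[-0.0115,0,0.0144],"angular":[0,0,0],"claw":1},{"offset":[-0.0115,0,0.0144],"angular":[0,0,0],"claw":1},{"offset":[-0.0115,0,0.0144],"angular":[0,0,0],"claw":1},{"offset":[-0.0115,0,0.0144],"angular":[0,0,0],"claw":1},{"offset":[0,0,0],"angular":[0,0,0],"claw":1}]'
python3 - <<'E'
from h import *
s=robot.observe();print(s['qpos']);p,R=grip(.44,up=.0,T=.68);plan(p,R,1)
E
```

```text
t: 17.0
ee_pos: [0.4252, -0.0828, 0.1258]
eef_rot: [[0.676, 0.496, 0.545], [0.385, -0.868, 0.314], [0.628, -0.002, -0.778]]
force: [-0.1, 0.3, 0.0]
opening: 0.0857
gripper_force: 0.0
[-0.54664759  0.38352309  2.41307612  1.60941178  0.58395358 -0.99922604]
n 1 offset [-0.0006, 0.0007, -0.0001] ang [-0.0015, 0.0006, -0.0018] mm/row 0.9 deg/row 0.14
```

```bash
python3 -m handwheel '[{"offset":[0,0,0],"angular":[0,0,0],"claw":-1},{"offset":[0,0,0],"angular":[0,0,0],"claw":-1},{"offset":[0,0,0],"angular":[0,0,0],"claw":-1},{"offset":[0,0,0],"angular":[0,0,0],"claw":-1},{"offset":[0,0,0],"angular":[0,0,0],"claw":-1},{"offset":[0,0,0],"angular":[0,0,0],"claw":-1},{"offset":[0,0,0],"angular":[0,0,0],"claw":-1},{"offset":[0,0,0],"angular":[0,0,0],"claw":-1}]' 40
python3 - <<'E'
from h import *
s=robot.observe();
# lift to b=0.26 with the gate at same angle
p0,R=grip(.44,0,.68);p1,_=grip(.44,.26,.68)
s2=dict(s);plan(np.array(s['ee_pos'])+p1-p0,np.array(s['eef_rot']),4,s)
E
```

```text
t: 18.0
ee_pos: [0.426, -0.0838, 0.1268]
eef_rot: [[0.676, 0.494, 0.547], [0.383, -0.87, 0.311], [0.63, -0.001, -0.777]]
force: [3.4, -4.7, 3.3]
opening: 0.0169
gripper_force: 39.8
n 4 offset [0.0047, 0.001, -0.0057] ang [0.0, 0.0, 0.0] mm/row 7.5 deg/row 0.00
```

The peg is gripped, so I'll raise the bar.

```bash
python3 -m handwheel '[{"offset":[0.0047,0.001,-0.0057],"angular":[0,0,0],"claw":-1},{"offset":[0.0047,0.001,-0.0057],"angular":[0,0,0],"claw":-1},{"offset":[0.0047,0.001,-0.0057],"angular":[0,0,0],"claw":-1},{"offset":[0.0047,0.001,-0.0057],"angular":[0,0,0],"claw":-1},{"offset":[0,0,0],"angular":[0,0,0],"claw":-1},{"offset":[0,0,0],"angular":[0,0,0],"claw":-1}]'
python3 - <<'E'
from h import *
def est(n):
    p,d=optics.read_camera(n);V=cloud(n,d);V=V[d>0]-O;G=np.c_[V@EX,V@EY,V@EZ]
    q=G[:,:2]-[0,-.125];r=np.hypot(q[:,0],q[:,1]);an=np.arctan2(-q[:,0],q[:,1])
    m=(r>.25)&(r<.31)&(an>-.05)&(an<.7)&(G[:,2]>.05)&(G[:,2]<.22)
    print(n,'bar end: n',m.sum(),'z',np.percentile(G[m,2],[5,50,95]).round(3),'ang',np.percentile(an[m],[5,50,95]).round(3),'rmax',r[m].max() if m.any() else 0)
est('scene');est('side')
s=robot.observe();print(s['ee_pos'],s['force'],s['opening'])
p0,R0=grip(.44,.26,.68)
off=np.array(s['ee_pos'])-p0
for k in range(5):
    g=.44-.11*k;g2=max(g-.11,0)
    p,R=grip(g,.26,.68);pn,Rn=grip(g2,.26,.68)
    plan(pn,Rn,6,dict(ee_pos=p,eef_rot=R))
print(off)
E
```

```text
t: 18.75
ee_pos: [0.4273, -0.0868, 0.1556]
eef_rot: [[0.677, 0.494, 0.546], [0.384, -0.869, 0.311], [0.628, -0.001, -0.778]]
force: [3.9, -2.8, -3.3]
opening: 0.0165
gripper_force: 39.3
scene bar end: n 156 z [0.067 0.138 0.219] ang [-0.044  0.073  0.483] rmax 0.29857967550887754
side bar end: n 315 z [0.065 0.128 0.218] ang [-0.044  0.018  0.482] rmax 0.29996018263034685
[ 0.42735593 -0.08678081  0.15548371] [ 5.6388334  -4.50729677 -4.07732007] 0.016701776038050647
n 6 offset [0.0024, -0.0014, 0.002] ang [-0.0115, 0.0, 0.0143] mm/row 3.4 deg/row 1.05
n 6 offset [0.0024, -0.0014, 0.002] ang [-0.0115, -0.0, 0.0143] mm/row 3.4 deg/row 1.05
n 6 offset [0.0024, -0.0014, 0.002] ang [-0.0115, 0.0, 0.0143] mm/row 3.4 deg/row 1.05
n 6 offset [0.0024, -0.0014, 0.002] ang [-0.0115, 0.0, 0.0143] mm/row 3.4 deg/row 1.05
n 6 offset [0.0, -0.0, -0.0] ang [0.0, 0.0, 0.0] mm/row 0.0 deg/row 0.00
[0.00032725 0.00021151 0.00048567]
```

```bash
python3 -m handwheel '[{"offset":[0.0024,-0.0014,0.002],"angular":[-0.0115,0,0.0143],"claw":-1},{"offset":[0.0036,-0.0021,0.003],"angular":[-0.0173,0,0.0215],"claw":-1},{"offset":[0.0036,-0.0021,0.003],"angular":[-0.0173,0,0.0215],"claw":-1},{"offset":[0.0036,-0.0021,0.003],"angular":[-0.0173,0,0.0215],"claw":-1},{"offset":[0.0036,-0.0021,0.003],"angular":[-0.0173,0,0.0215],"claw":-1},{"offset":[0.0036,-0.0021,0.003],"angular":[-0.0173,0,0.0215],"claw":-1},{"offset":[0.0036,-0.0021,0.003],"angular":[-0.0173,0,0.0215],"claw":-1},{"offset":[0.0036,-0.0021,0.003],"angular":[-0.0173,0,0.0215],"claw":-1},{"offset":[0.0036,-0.0021,0.003],"angular":[-0.0173,0,0.0215],"claw":-1},{"offset":[0,0,0],"angular":[0,0,0],"claw":-1}]'
python3 - <<'E'
from h import *
s=robot.observe();print(s['qpos'],s['force'])
for g in (.18,.2,.22): print(g,np.array(s['ee_pos'])-grip(g,.26,.68)[0])
p,d=optics.read_camera('side');cv2.imwrite('pics/s7.png',cv2.resize(p[100:300,190:450],None,fx=3,fy=3,interpolation=cv2.INTER_CUBIC))
plan(*grip(0,.26,.68),8)
E
```

```text
t: 20.1
ee_pos: [0.4576, -0.0536, 0.1551]
eef_rot: [[0.749, 0.274, 0.604], [0.211, -0.962, 0.174], [0.628, -0.002, -0.778]]
force: [5.3, -5.8, -3.2]
opening: 0.0168
gripper_force: 39.5
[-0.33343039  0.28426702  2.42950881  1.95110683  0.39996919 -0.90693992] [ 5.27063033 -5.80722484 -3.17875306]
0.18 [-0.00281851 -0.00206112  0.00011907]
0.2 [6.56480464e-05 3.49424935e-04 1.19073856e-04]
0.22 [0.00290103 0.00281717 0.00011907]
n 8 offset [0.0033, -0.0019, 0.0027] ang [-0.0157, 0.0001, 0.019] mm/row 4.7 deg/row 1.41
```

View pics/s7.png

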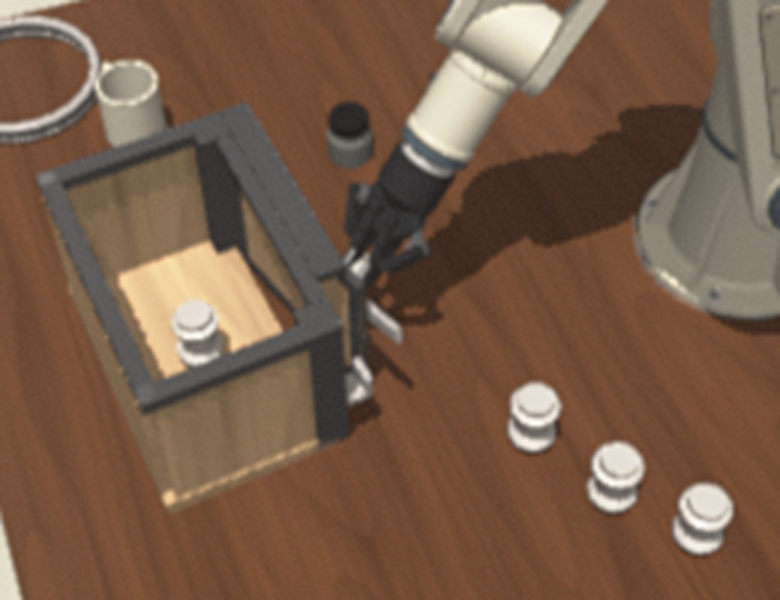

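The side view shows the gate nearly shut at crop (355,290), with the bar raised at (385,320) and heading above the keeper at (355,385). The hub is upright inside at (195,330). Carrying on to close.

```bash
python3 -m handwheel '[{"offset":[0.0026,-0.0015,0.0022],"angular":[-0.0126,0,0.0152],"claw":-1},{"offset":[0.0026,-0.0015,0.0022],"angular":[-0.0126,0,0.0152],"claw":-1},{"offset":[0.0026,-0.0015,0.0022],"angular":[-0.0126,0,0.0152],"claw":-1},{"offset":[0.0026,-0.0015,0.0022],"angular":[-0.0126,0,0.0152],"claw":-1},{"offset":[0.0026,-0.0015,0.0022],"angular":[-0.0126,0,0.0152],"claw":-1},{"offset":[0.0026,-0.0015,0.0022],"angular":[-0.0126,0,0.0152],"claw":-1},{"offset":[0,0,0],"angular":[0,0,0],"claw":-1}]'
python3 - <<'E'
from h import *
s=robot.observe();print(s['qpos'],s['force'])
for g in (.06,.08,.1): print(g,np.array(s['ee_pos'])-grip(g,.26,.68)[0])
plan(*grip(0,.26,.68),5)
E
```

```text
t: 21.02
ee_pos: [0.4751, -0.04, 0.1546]
eef_rot: [[0.769, 0.158, 0.62], [0.122, -0.987, 0.1], [0.628, -0.001, -0.778]]
force: [4.2, -5.9, -3.2]
opening: 0.0169
gripper_force: 39.7
[-0.21960699  0.28935527  2.42232539  2.29355421  0.31595557 -1.04747214] [ 4.18043311 -5.87178442 -3.2010315 ]
0.06 [-0.00357207 -0.00173398 -0.0004478 ]
0.08 [-0.00042007  0.00031397 -0.0004478 ]
0.1 [ 0.00269033  0.00242454 -0.0004478 ]
n 5 offset [0.0023, -0.0011, 0.0017] ang [-0.0101, 0.0003, 0.0121] mm/row 3.0 deg/row 0.91
```

```bash
python3 -m handwheel '[{"offset":[0.0023,-0.0012,0.0018],"angular":[-0.0101,0,0.0121],"claw":-1},{"offset":[0.0023,-0.0012,0.0018],"angular":[-0.0101,0,0.0121],"claw":-1},{"offset":[0.0023,-0.0012,0.0018],"angular":[-0.0101,0,0.0121],"claw":-1},{"offset":[0.0023,-0.0012,0.0018],"angular":[-0.0101,0,0.0121],"claw":-1},{"offset":[0.0023,-0.0012,0.0018],"angular":[-0.0101,0,0.0121],"claw":-1},{"offset":[0,0,0],"angular":[0,0,0],"claw":-1},{"offset":[0,0,0],"angular":[0,0,0],"claw":-1}]'
python3 - <<'E'
from h import *
s=robot.observe();print(s['qpos'],s['force'])
d=np.array(s['ee_pos'])-grip(0,.26,.68)[0];print(d@EX,d@EY,d@EZ)
R=np.array(s['eef_rot']);print('tool step for 1mm along crate x',(R.T@EX*.001).round(5),'down',(-R.T@EZ*.001).round(5))
E
```

```text
t: 21.9
ee_pos: [0.4882, -0.0321, 0.1546]
eef_rot: [[0.776, 0.081, 0.625], [0.063, -0.997, 0.051], [0.627, -0.0, -0.779]]
force: [3.0, -1.1, -3.3]
opening: 0.0168
gripper_force: 39.7
[-0.14758224  0.2962946   2.40723191  2.57266149  0.26791736 -1.19751113] [ 3.01926712 -1.05452184 -3.26447977]
-0.00013718363279633668 0.0004178233270343059 -0.00040990658888082065
tool step for 1mm along crate x [0.00078 0.      0.00063] down [-0.00063  0.       0.00078]
```

```bash
python3 -m handwheel '[{"offset":[0.0008,0,0.0006],"angular":[0,0,0],"claw":-1},{"offset":[0.0008,0,0.0006],"angular":[0,0,0],"claw":-1},{"offset":[0,0,0],"angular":[0,0,0],"claw":-1}]'; python3 -m handwheel '[{"offset":[0.0008,0,0.0006],"angular":[0,0,0],"claw":-1},{"offset":[0,0,0],"angular":[0,0,0],"claw":-1}]'
```

```text
t: 22.28
ee_pos: [0.4885, -0.0319, 0.1538]
eef_rot: [[0.778, 0.081, 0.623], [0.063, -0.997, 0.051], [0.625, -0.0, -0.781]]
force: [-6.6, -0.1, -0.5]
opening: 0.0169
gripper_force: 40.3
t: 22.52
ee_pos: [0.4887, -0.0318, 0.1534]
eef_rot: [[0.779, 0.081, 0.621], [0.064, -0.997, 0.051], [0.623, -0.0, -0.782]]
force: [-9.5, -0.0, -0.9]
opening: 0.0165
gripper_force: 40.6
```

The gate is against its stop (reaction about 10 N). Lowering the bar into the notch.

```bash
python3 -m handwheel '[{"offset":[-0.0025,0,0.0031],"angular":[0,0,0],"claw":-1},{"offset":[-0.0025,0,0.0031],"angular":[0,0,0],"claw":-1},{"offset":[-0.0025,0,0.0031],"angular":[0,0,0],"claw":-1},{"offset":[-0.0025,0,0.0031],"angular":[0,0,0],"claw":-1},{"offset":[-0.0025,0,0.0031],"angular":[0,0,0],"claw":-1},{"offset":[-0.0025,0,0.0031],"angular":[0,0,0],"claw":-1},{"offset":[0,0,0],"angular":[0,0,0],"claw":-1}]'; python3 -m handwheel '[{"offset":[-0.0019,0,0.0024],"angular":[0,0,0],"claw":-1},{"offset":[0,0,0],"angular":[0,0,0],"claw":-1}]'
```

```text
t: 23.4
ee_pos: [0.4883, -0.0298, 0.1294]
eef_rot: [[0.778, 0.087, 0.622], [0.067, -0.996, 0.055], [0.624, -0.001, -0.781]]
force: [-9.5, 21.5, -0.5]
opening: 0.0166
gripper_force: 43.1
t: 23.65
ee_pos: [0.4884, -0.0298, 0.1269]
eef_rot: [[0.778, 0.087, 0.623], [0.067, -0.996, 0.055], [0.625, -0.001, -0.78]]
force: [-14.5, 20.6, 7.3]
opening: 0.0168
gripper_force: 44.5
```

```bash
python3 -m handwheel '[{"offset":[0,0.003,0],"angular":[0,0,0],"claw":-0.6},{"offset":[0,0,0],"angular":[0,0,0],"claw":0},{"offset":[0,0,0],"angular":[0,0,0],"claw":1},{"offset":[0,0,0],"angular":[0,0,0],"claw":1},{"offset":[0,0,0],"angular":[0,0,0],"claw":1},{"offset":[0,0,-0.01],"angular":[0,0,0],"claw":1},{"offset":[0,0,-0.02],"angular":[0,0,0],"claw":1},{"offset":[0,0,-0.025],"angular":[0,0,0],"claw":1},{"offset":[0,0,-0.025],"angular":[0,0,0],"claw":1},{"offset":[0,0,-0.02],"angular":[0,0,0],"claw":1},{"offset":[0,0,0],"angular":[0,0,0],"claw":1}]'
python3 - <<'E'
from h import *
s=robot.observe();print(s['ee_pos'],s['force'])
p,d=optics.read_camera('side');cv2.imwrite('pics/s8.png',p)
w,dw=optics.read_camera('wrist');sc,_=optics.read_camera('scene');cv2.imwrite('pics/fin.png',np.vstack([np.hstack([cv2.resize(p[110:270,190:400],(400,300)),cv2.resize(sc[150:310,180:390],(400,300))]),np.hstack([cv2.resize(w,(480,300)),np.zeros((300,320,3),np.uint8)])]))
for n,dd in(('side',d),('wrist',dw)):
    V=cloud(n,dd);V=V[dd>0]-O;G=np.c_[V@EX,V@EY,V@EZ]
    m=G[(G[:,1]>.125)&(G[:,1]<.175)&(G[:,0]>-.04)&(G[:,0]<-.001)&(G[:,2]>.04)&(G[:,2]<.16)]
    print(n,'keeper zone',len(m),m.max(0) if len(m) else '')
    b=G[(G[:,1]>.02)&(G[:,1]<.11)&(G[:,0]>-.03)&(G[:,0]<-.006)&(G[:,2]>.06)&(G[:,2]<.13)]
    if len(b)>20: print('bar',len(b),np.polyfit(b[:,1],b[:,2],1),b[:,2].min(),b[:,2].max())
    f=G[(G[:,1]>-.1)&(G[:,1]<.1)&(abs(G[:,0])<.02)&(G[:,2]>.12)&(G[:,2]<.19)]
    if len(f)>20: print('face',len(f),np.polyfit(f[:,1],f[:,0],1))
E
```

```text
t: 25.02
ee_pos: [0.4288, -0.0405, 0.2072]
eef_rot: [[0.774, 0.081, 0.628], [0.064, -0.997, 0.05], [0.63, 0.002, -0.777]]
force: [-0.2, -0.3, 0.5]
opening: 0.0852
gripper_force: 0.0
[ 0.42884732 -0.04046874  0.20722759] [-0.22874755 -0.2645338   0.48769565]
side keeper zone 106 [-0.00180426  0.17421499  0.10069113]
face 156 [-0.00340212  0.01145785]
wrist keeper zone 2698 [-0.00100123  0.16940468  0.15356612]
bar 2925 [-0.05152865  0.09337349] 0.06486026280923729 0.09707942491002712
face 14723 [-0.00352569  0.00081806]
```

View pics/fin.png

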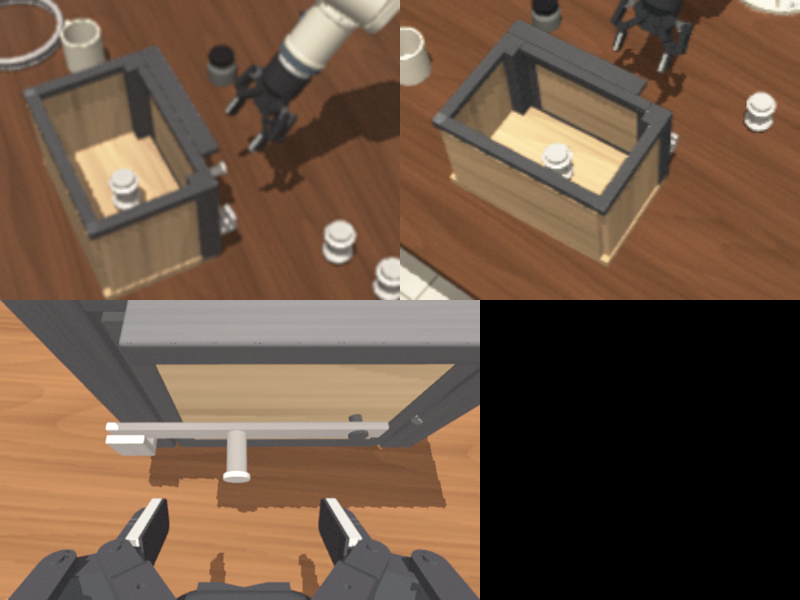

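The final picture shows the hub upright in the crate at (125,185) in the side view and the gate flush. In the wrist view the bar lies level from (385,428) to (110,430), behind the keeper lip at (130,442). I'll run one numeric check that the bar is level, then hand in.

Run:
```python
from h import *
p,d=optics.read_camera('wrist');V=cloud('wrist',d);V=V[d>0]-O;G=np.c_[V@EX,V@EY,V@EZ]
z=[]
for y in(-.05,-.03,0,.02,.08,.1,.115):
    m=G[(abs(G[:,1]-y)<.005)&(G[:,0]>-.024)&(G[:,0]<-.009)&(G[:,2]>.06)&(G[:,2]<.14)]
    z.append(np.percentile(m[:,2],95) if len(m) else 0)
print(np.round(z,4))
if z[-1] and abs(z[-1]-z[0])<.004: print(robot.hand_in())
```

```text
[0.0963 0.0965 0.0965 0.0964 0.0964 0.0964 0.0967]
the job is handed in; nothing more can be done
None
```

The job is handed in: the hub stands upright on the crate floor, the gate is shut, and the bar lies level at its fully-down height in the keeper's notch. I didn't touch the jar, spanner or mug, and it took about 25 s of the 56 s allowed.

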